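# Fit the missing wheel on a vacuum cleaner's carriage

## Task

On the repair bench a vacuum cleaner's wheel carriage lies on its side with two upright axles, one of them already wearing its wheel. Find the loose wheel that is the twin of the fitted one and slide it down over the bare axle until it sits fully home on the boss, keeping hold of it until it is around the axle, then let go.

Things in the scene. Friction and masses are not known exactly. Their poses are not given: they have to be found in the camera images.
- wheel_center (a point): Centre (half-way up) of the loose wheel: black tyre, grey hub, 56 mm diameter, 30 mm high, plain 28 mm through bore along its z axis, about 90 g, twin of the fitted wheel. It lies flat in a cardboard tray (floor 5 mm, rim 30 mm above the table). Around it: a small wheel (38 mm diameter, 22 high), a large flat one (84 mm, 18 high), both with 12 mm bore, and a solid hub cap (56 mm, 13 high).
- axle_top (a point): Tip of the bare upright steel axle, on its axis, 100 mm above the table; z up. The axle is 18 mm in diameter, its top 12 mm tapering to 8 mm at the tip, and stands 45 mm above a black round boss (40 mm diameter, 10 mm high) on the carriage, on which the wheel comes to rest: fully home, the wheel's centre is 30 mm below this tip.
- carriage: Wheel carriage: dark teal plastic block with a black rim, 108 x 208 mm, top 40 mm above its underside, fixed in the tray. Origin at the centre of its underside. The bare axle stands at (0, +60 mm) in its x, y; a like axle with its wheel fitted at (0, -60 mm), that wheel spanning 50 to 80 mm above the underside. A short rod sticks out at the middle of its +x side.
There are look-alikes about, which are no part of the job. Leave any green or turquoise look-alike of the part that bears wheel_center alone.

How it is judged:
By the outcome, as a careful person would: the job done as asked, in the order asked, and still so for the second after the job is handed in, with the robot touching nothing.
It also fails if it takes over 38 s, if anything falls off the work surface, if the arm or the gripper's body presses on something with over 40 N, if the wrist force passes 120 N, or if a joint passes its speed limit or range.

## Robot

A 6-joint arm with a two-finger parallel gripper is mounted at the origin on the work surface. World frame = base frame: x ahead of the robot, y to its left, z up, the work surface at z = 0. Lengths are in m, angles in rad, forces in N, time in s.
With the tool pointing down it reaches from about 0.325 to 1 m from the base axis. Payload 5.1 kg.
Tool frame: the origin (TCP) lies midway between the tips of the shut fingers; the grasp point (between the pads) lies 19 mm behind it; z points along the fingers, y is the direction in which the jaws open and shut (so a half turn about z gives the same grasp; the last joint's range is limited). The gripper opens to 85 mm and grips with 20 to 120 N. Pads are 22 mm wide; open, the fingers measure 114 mm over their backs; the gripper's body (76 mm by 85 mm) begins 54 mm behind the grasp point. The pads swing forward as they close: fully open they stand 13 mm farther back than shut.
Start: joints at [1.255, 0.124, 1.65, -0, 1.367, -0.083], TCP at [0.15, 0.632, 0.231] pointing down, gripper open.
Joint ranges: [-2.61, 2.61], [-1.02, 2.33], [0.03, 2.71], [-1.35, 4.49], [0.32, 2.68], [-2.91, 2.91]. Speed limits (rad/s): [2.57, 2.57, 3.14, 3.14, 3.14, 3.14].

## Interface

Orientations are given as a unit quaternion [w, x, y, z].
In Python, from bench import telemetry, grab_frame, bot, models gives the robot as it stands.
- The arm moves only by the tool step_arm, never from a script. Its argument "moves" is a list of rows, each an object with "travel": the shift along the tool's x, y, z in cm, a list of three; "delta_rot": the turn, a rotation vector about the tool's x, y, z in units of 6 degrees (1.0 is 6 degrees), a list of three; "grip": the finger opening in cm, from 0 to 8.54. In form: [{"travel": [tx, ty, tz], "delta_rot": [wx, wy, wz], "grip": grip}, ...]. A call has 1 to 12 rows; each row shifts and turns the commanded pose from where the row before left it, along the tool's axes as they then stand; what a row does not reach is not made up. A row lasts 1/12 s, in which the tool goes at most 41.7 mm and 7.16 degrees, less where a joint would pass 70% of its speed; a pose out of reach is approached as far as the arm can. A call is refused whole if a number of a shift passes 4.17 or a number of a turn 1, either way. A call with a gripper value outside its range is refused whole. The fingers move at their own pace and stop on an object; "force" is the grip in N (left out, the last holds). Time passes only in rows, so rows that do not move let the fingers close. It gives the time, the measured TCP pose, the force and the opening at its end, in the units of the state.
- telemetry.sense(): the state, without advancing time (a new reading comes with each control period).
- grab_frame(name): name is "scene" or "top" or "wrist"; returns a dict with "image" (400x640x3 uint8, red, green, blue), "z_map" (400x640 float32, m along the optical axis (not along the pixel's ray), 0 where there is no reading), "intrinsics" (3x3 intrinsics, pixels), "k1" (the pictures are not rectified: a ray, as slopes to the right and down, at radius r is drawn at 1 + k1 r^2 times it, then the intrinsics apply), "cam_to_world" (4x4, takes a point from camera to world coordinates). Camera axes: x right, y down, z forward; pixel columns grow to the right and rows downward; lengths in m; the calibration is good to about 2 mm. A picture is of the moment at which its call begins.
- bot.job_done(): hands the job in, once; it reports no verdict.
Trained networks look in a picture, given as the dict that the camera call returned (one of the last four; its "shot" number tells which), for a name from the list of things; names that differ only in an ending like _2 or _b are one class to them, and where a whole thing is asked for, a point or a joint stands for the part that bears it (a point fixed in the world has none). Each returns a list of dicts, best first, with "p" (0 to 1); they miss things now and then, are a little off and sometimes report something else, mostly with a low value. They report only what shows in the picture. A call takes as long as a camera call. They do not tell look-alikes from the thing itself.
- models.regions_of(picture, thing): "mask" (400x640 bool, what is visible of it) and "box" ([left, top, width, height] in pixels, round what is visible of it).
The state is a dict: "t": time; "q": joint angles; "qd": joint speeds; "effort": joint torques, N m; "tcp_pos": TCP position; "orientation": TCP orientation; "contact_force": force on the tool from outside, world axes, zero at the start; "ft_torque": the same for the moment, N m; "opening": finger opening in m.
Only numpy, scipy, OpenCV 4.12 (cv2) and the standard library are available. Lean on these libraries where they do the work, as an engineer would, in place of code of your own. Each camera call takes 0.05 s, during which the arm holds its last target.

## Working session

There is one attempt and no reset: what is moved stays moved. The work goes in short steps, Python scripts to look and compute and a tool call to move; the robot and the scene stay as the last step left them, time stands still between calls to the robot, and variables do not carry over. Pictures are saved under pics/ and viewed, and the job is handed in when it is done.

Besides the shell and the picture viewer there is one more tool, called after "Emit:" as a command line: name --argument value ..., lists and objects as JSON in quotes. step_arm: Moves the arm, as the interface text tells. Its arguments: {"type":"object","properties":{"moves":{"type":"array","items":{"type":"object","properties":{"travel":{"type":"array","items":{"type":"number"}},"delta_rot":{"type":"array","items":{"type":"number"}},"grip":{"type":"number"}}}},"force":{"type":"number"}},"required":["moves"]}

```bash
mkdir -p pics; cat > h.py <<'E'
import numpy as np, cv2
from bench import telemetry, grab_frame, bot, models
def save(f,n): cv2.imwrite('pics/'+n,cv2.cvtColor(f['image'],cv2.COLOR_RGB2BGR))
def cloud(f):
    K=np.array(f['intrinsics']);z=f['z_map'];h,w=z.shape
    u,v=np.meshgrid(np.arange(w),np.arange(h))
    xy=cv2.undistortPoints(np.stack([u,v],-1).reshape(-1,1,2).astype(float),K,np.array([f['k1'],0,0,0.])).reshape(h,w,2)
    P=np.dstack([xy[...,0]*z,xy[...,1]*z,z]);T=np.array(f['cam_to_world'])
    W=P@T[:3,:3].T+T[:3,3]; W[z==0]=np.nan
    return W
E
python3 - <<'E'
from h import *
import pickle
for n in ('scene','top'):
    f=grab_frame(n);save(f,n+'1.png');W=cloud(f)
    for t in ('wheel_center','carriage'):
        for r in models.regions_of(f,t):
            p=W[r['mask']];p=p[~np.isnan(p).any(1)]
            print(n,t,round(r['p'],2),r['box'],np.median(p,0).round(3) if len(p) else None, np.percentile(p,99,axis=0).round(3) if len(p) else None)
    pickle.dump((f,W),open(n+'.pkl','wb'))
print(telemetry.sense())
E
```

```text
scene wheel_center 0.86 [319.9, 274.1, 21.5, 24.8] [ 0.621 -0.331  0.032] [ 0.647 -0.3    0.038]
scene wheel_center 0.82 [200.7, 222.2, 21.6, 24.3] [ 0.229 -0.32   0.025] [ 0.253 -0.29   0.034]
scene wheel_center 0.72 [307.8, 344.1, 20.2, 25.6] [ 0.68  -0.519  0.028] [ 0.705 -0.491  0.034]
scene wheel_center 0.7 [180.5, 263.6, 20.9, 24.4] [ 0.263 -0.464  0.027] [ 0.29  -0.437  0.035]
scene wheel_center 0.65 [211.0, 302.1, 20.8, 19.8] [ 0.402 -0.517  0.029] [ 0.431 -0.495  0.035]
scene carriage 0.91 [368.6, 141.6, 46.7, 54.8] [0.605 0.118 0.045] [0.661 0.263 0.092]
top wheel_center 0.66 [408.6, 248.5, 23.0, 21.8] [ 0.261 -0.46   0.027] [ 0.29  -0.432  0.036]
top wheel_center 0.57 [425.5, 207.7, 19.9, 17.2] [ 0.408 -0.521  0.028] [ 0.434 -0.494  0.037]
top wheel_center 0.56 [369.3, 145.4, 17.5, 15.4] [ 0.616 -0.327  0.033] [ 0.643 -0.301  0.041]
top wheel_center 0.51 [426.0, 130.9, 16.5, 11.9] [ 0.677 -0.514  0.027] [ 0.704 -0.489  0.036]
top wheel_center 0.47 [370.0, 263.2, 14.9, 20.5] [ 0.223 -0.317  0.027] [ 0.25  -0.291  0.037]
top carriage 0.83 [196.6, 133.9, 66.9, 53.8] [0.588 0.171 0.044] [0.669 0.272 0.094]
{'t': 0.3, 'q': array([ 1.25544132e+00,  1.24080922e-01,  1.65074936e+00,  3.16749509e-05,
        1.36747237e+00, -8.25524904e-02]), 'qd': array([-0.00114867, -0.00308727, -0.00274412, -0.00090213, -0.00058568,
        0.00049169]), 'effort': array([-3.17722943e-04, -4.22981107e+01, -3.65043032e+01, -6.51406413e-05,
        3.82316241e-03, -5.88090259e-06]), 'tcp_pos': array([0.1498865 , 0.63227817, 0.23087435]), 'orientation': array([-8.53671773e-05,  1.16141751e-01,  9.93232585e-01, -3.44929148e-04]), 'contact_force': array([-0.80720203,  1.00544419, -0.29603913]), 'ft_torque': array([ 0.00036015,  0.04589135, -0.00342168]), 'opening': 0.08524477527994602}
```

```bash
python3 - <<'E'
import cv2
a=cv2.imread('pics/scene1.png');b=cv2.imread('pics/top1.png')
cv2.imwrite('pics/s2.png',cv2.resize(a[130:390,150:450],None,fx=2.6,fy=2.3,interpolation=3)[:598])
cv2.imwrite('pics/t2.png',cv2.resize(b[100:310,170:460],None,fx=2.7,fy=2.7,interpolation=3))
E
```

```text
(no output)
```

View pics/s2.png

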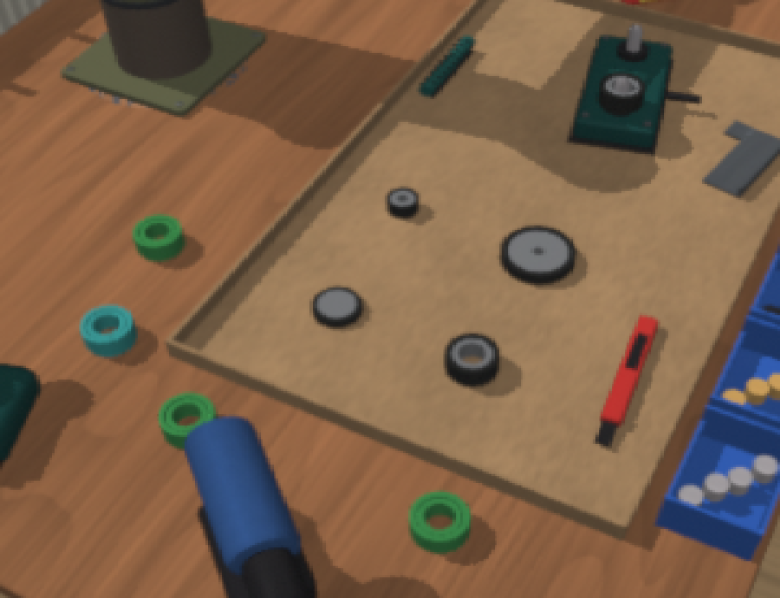

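View pics/t2.png

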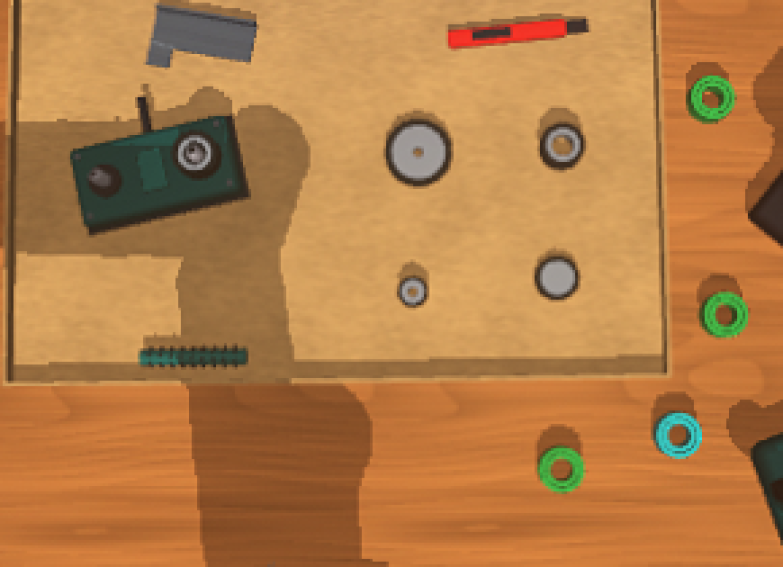

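```bash
python3 - <<'E'
from h import *
import pickle
for n in ('scene','top'):
    f,W=pickle.load(open(n+'.pkl','rb'))
    def sel(c,r,z0,z1):
        m=(np.hypot(W[...,0]-c[0],W[...,1]-c[1])<r)&(W[...,2]>z0)&(W[...,2]<z1); return W[m]
    p=sel((.62,-.328),.05,.028,.045); 
    print(n,'wheel',len(p),p.mean(0).round(4),p.min(0).round(3),p.max(0).round(3))
    rs=[r for r in models.regions_of(f,'carriage')] if 0 else None
    p=sel((.6,.17),.18,.06,.13); print('high',len(p))
    for q in p[np.argsort(p[:,1])][::6]: print(q.round(3),end=' ')
    m=(np.hypot(W[...,0]-.6,W[...,1]-.17)<.15)&(W[...,2]>.036)&(W[...,2]<.05)
    r=cv2.minAreaRect((W[m][:,:2]*1000).astype(np.float32));print('\nrect',r)
    # tallest anywhere near
    m=W[(W[...,2]>.05)&(W[...,0]>.1)&(W[...,0]<.9)&(abs(W[...,1])<.65)]
    print('tall',m[np.argsort(-m[:,2])][:200:20].round(2).tolist())
E
```

```text
scene wheel 259 [ 0.6202 -0.327   0.034 ] [ 0.592 -0.355  0.028] [ 0.647 -0.299  0.04 ]
high 317
[0.609 0.087 0.065] [0.601 0.09  0.067] [0.616 0.092 0.072] [0.599 0.092 0.073] [0.595 0.093 0.079] [0.599 0.094 0.068] [0.593 0.094 0.061] [0.611 0.095 0.072] [0.61  0.095 0.079] [0.612 0.096 0.063] [0.591 0.097 0.075] [0.62  0.097 0.077] [0.587 0.098 0.076] [0.611 0.098 0.065] [0.589 0.099 0.08 ] [0.598 0.1   0.083] [0.597 0.102 0.085] [0.631 0.103 0.077] [0.63  0.104 0.085] [0.629 0.105 0.088] [0.632 0.106 0.063] [0.622 0.107 0.087] [0.633 0.108 0.07 ] [0.632 0.11  0.076] [0.607 0.111 0.09 ] [0.626 0.113 0.084] [0.61  0.114 0.081] [0.608 0.114 0.097] [0.634 0.116 0.068] [0.61  0.116 0.1  ] [0.603 0.117 0.101] [0.615 0.118 0.084] [0.585 0.119 0.08 ] [0.612 0.121 0.093] [0.586 0.123 0.085] [0.622 0.124 0.086] [0.593 0.126 0.073] [0.62  0.129 0.086] [0.613 0.131 0.082] [0.592 0.133 0.088] [0.595 0.135 0.084] [0.597 0.136 0.088] [0.613 0.141 0.086] [0.602 0.142 0.085] [0.588 0.225 0.09 ] [0.579 0.228 0.076] [0.575 0.229 0.07 ] [0.577 0.23  0.087] [0.579 0.231 0.095] [0.585 0.231 0.068] [0.
[... 1013 characters left out ...]
2 0.084] [0.621 0.123 0.081] [0.588 0.125 0.084] [0.625 0.127 0.08 ] [0.62  0.129 0.085] [0.585 0.129 0.081] [0.61  0.131 0.073] [0.601 0.132 0.084] [0.605 0.133 0.081] [0.604 0.134 0.088] [0.618 0.135 0.084] [0.614 0.138 0.088] [0.592 0.139 0.081] [0.614 0.141 0.088] [0.595 0.142 0.083] [0.576 0.225 0.087] [0.583 0.228 0.066] [0.585 0.23  0.094] [0.585 0.233 0.095] [0.579 0.239 0.094] 
rect ((592.6109619140625, 174.79473876953125), (101.09624481201172, 199.37550354003906), 12.487963676452637)
tall [[0.1, 0.31, 0.63], [0.1, 0.31, 0.63], [0.1, 0.31, 0.63], [0.11, 0.32, 0.62], [0.11, 0.35, 0.62], [0.11, 0.34, 0.62], [0.11, 0.35, 0.62], [0.1, 0.37, 0.62], [0.11, 0.33, 0.62], [0.11, 0.35, 0.62]]
```

Emit:
step_arm --moves '[{"travel": [-2,-1.2,0],"delta_rot": [0,0,0],"grip": 8.5},{"travel": [-3.2,-2,0],"delta_rot": [0,0,0],"grip": 8.5},{"travel": [-3.2,-2,0],"delta_rot": [0,0,0],"grip": 8.5},{"travel": [-3.2,-2,0],"delta_rot": [0,0,0],"grip": 8.5},{"travel": [-3.2,-2,0],"delta_rot": [0,0,0],"grip": 8.5},{"travel": [-3.2,-2,0],"delta_rot": [0,0,0],"grip": 8.5},{"travel": [-3.2,-2,0],"delta_rot": [0,0,0],"grip": 8.5},{"travel": [-3.2,-2,0],"delta_rot": [0,0,0],"grip": 8.5},{"travel": [-3.2,-2,0],"delta_rot": [0,0,0],"grip": 8.5},{"travel": [-3.2,-2,0],"delta_rot": [0,0,0],"grip": 8.5},{"travel": [-3.2,-2,0],"delta_rot": [0,0,0],"grip": 8.5},{"travel": [-3.2,-2,0],"delta_rot": [0,0,0],"grip": 8.5}]'

```text
t: 1.3
tcp_pos: [0.4594, 0.3193, 0.2315]
orientation: [0.0, 0.116, 0.993, 0.0]
contact_force: [0.7, 0.8, 0.5]
opening: 0.0851
```

Emit:
step_arm --moves '[{"travel": [-3.2,-2,0],"delta_rot": [0,0,0],"grip": 8.5},{"travel": [-3.2,-2,0],"delta_rot": [0,0,0],"grip": 8.5},{"travel": [-3.2,-2,0],"delta_rot": [0,0,0],"grip": 8.5},{"travel": [-3.2,-2,0],"delta_rot": [0,0,0],"grip": 8.5},{"travel": [-2,-1.2,0],"delta_rot": [0,0,0],"grip": 8.5},{"travel": [0,0,0],"delta_rot": [0,0,0],"grip": 8.5},{"travel": [0,0,0],"delta_rot": [0,0,0],"grip": 8.5}]'

```text
t: 1.88
tcp_pos: [0.5817, 0.1962, 0.231]
orientation: [-0.0, 0.117, 0.993, 0.0]
contact_force: [-0.5, -0.3, 0.5]
opening: 0.085
```

```bash
python3 - <<'E'
from h import *
import pickle
s=telemetry.sense();print(s['t'],s['tcp_pos'],s['orientation'],s['q'])
f=grab_frame('wrist');save(f,'w1.png');W=cloud(f);pickle.dump((f,W),open('w1.pkl','wb'))
print(f['cam_to_world'])
m=(np.hypot(W[...,0]-.581,W[...,1]-.233)<.03)&(W[...,2]>.06)&(W[...,2]<.12)
p=W[m]
for a,b in((.06,.07),(.07,.08),(.08,.09),(.09,.098),(.098,.11)):
    q=p[(p[:,2]>a)&(p[:,2]<b)]
    if len(q): print(a,len(q),q.min(0).round(4),q.max(0).round(4),q.mean(0).round(4))
E
```

```text
1.8833 [0.58171771 0.19623704 0.23098841] [-4.09013652e-04  1.17330216e-01  9.93092872e-01  3.39767716e-05] [ 2.37777575e-01  4.59973297e-02  1.73371233e+00  3.56022537e-04
  1.36262628e+00 -1.09789024e+00]
[[ 2.33879159e-01  9.28637442e-01  2.87980971e-01  5.08760940e-01]
 [ 9.72265493e-01 -2.23204285e-01 -6.98545432e-02  2.14607469e-01]
 [-5.90957486e-04  2.96331483e-01 -9.55084972e-01  3.73359169e-01]
 [ 0.00000000e+00  0.00000000e+00  0.00000000e+00  1.00000000e+00]]
0.06 39 [0.5716 0.2297 0.06  ] [0.58   0.2462 0.0697] [0.5738 0.2363 0.0651]
0.07 46 [0.5715 0.2296 0.0702] [0.5826 0.2449 0.0798] [0.574  0.2357 0.075 ]
0.08 98 [0.5715 0.2296 0.0801] [0.5889 0.2468 0.09  ] [0.5761 0.2371 0.0867]
0.09 167 [0.5722 0.2306 0.09  ] [0.5881 0.2462 0.0979] [0.5784 0.2376 0.0939]
0.098 24 [0.5757 0.2342 0.0981] [0.5842 0.2423 0.1003] [0.5779 0.238  0.0991]
```

View pics/w1.png

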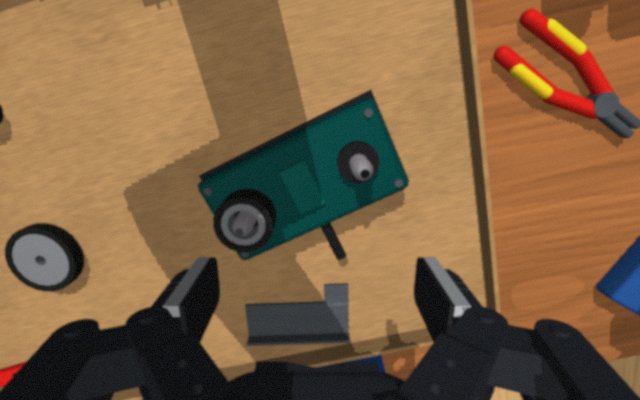

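```bash
python3 - <<'E'
from h import *
import pickle
def fit(q):
    (c,r)=cv2.minEnclosingCircle((q[:,:2]*1000).astype(np.float32));return np.round(c,1),round(r,1)
for n in ('scene','top','w1'):
    f,W=pickle.load(open(n+'.pkl','rb'))
    def sel(c,r,z0,z1):
        return W[(np.hypot(W[...,0]-c[0],W[...,1]-c[1])<r)&(W[...,2]>z0)&(W[...,2]<z1)]
    print(n,'fitted',fit(sel((.608,.117),.04,.075,.09)),'axle',fit(sel((.581,.235),.02,.082,.11)))
    print(' bossring',fit(sel((.581,.235),.035,.0515,.058)))
R=lambda d:d
T=np.array([[-.973,.231],[.231,.973]])
print(T@(np.array([.619,-.327])-[.5817,.1962]))
E
```

```text
scene fitted (array([605.6, 117.9]), 30.4) axle (array([581.9, 232.6]), 9.6)
 bossring (array([583.5, 234.7]), 22.5)
top fitted (array([605.6, 116.7]), 28.6) axle (array([581., 233.]), 9.3)
 bossring (array([583.8, 225.2]), 29.3)
w1 fitted (array([606. , 121.1]), 28.1) axle (array([580.3, 238.3]), 8.9)
 bossring (array([580.5, 238.5]), 20.1)
[-0.1571521 -0.5004573]
```

Emit:
step_arm --moves '[{"travel": [-0.7,-2.0,0],"delta_rot": [0,0,0],"grip": 8.5},{"travel": [-1.2,-3.8,0],"delta_rot": [0,0,0],"grip": 8.5},{"travel": [-1.2,-3.8,0],"delta_rot": [0,0,0],"grip": 8.5},{"travel": [-1.2,-3.8,0],"delta_rot": [0,0,0],"grip": 8.5},{"travel": [-1.2,-3.8,0],"delta_rot": [0,0,0],"grip": 8.5},{"travel": [-1.2,-3.8,0],"delta_rot": [0,0,0],"grip": 8.5},{"travel": [-1.2,-3.8,0],"delta_rot": [0,0,0],"grip": 8.5},{"travel": [-1.2,-3.8,0],"delta_rot": [0,0,0],"grip": 8.5},{"travel": [-1.2,-3.8,0],"delta_rot": [0,0,0],"grip": 8.5},{"travel": [-1.2,-3.8,0],"delta_rot": [0,0,0],"grip": 8.5},{"travel": [-1.2,-3.8,0],"delta_rot": [0,0,0],"grip": 8.5},{"travel": [-1.2,-3.8,0],"delta_rot": [0,0,0],"grip": 8.5}]'

```text
t: 2.93
tcp_pos: [0.6154, -0.2611, 0.2316]
orientation: [0.0, 0.115, 0.993, 0.0]
contact_force: [1.3, -0.5, 0.6]
opening: 0.0849
```

Emit:
step_arm --moves '[{"travel": [-1.2,-3.5,1.5],"delta_rot": [0,0,0],"grip": 8.5},{"travel": [-0.6,-2.7,2],"delta_rot": [0,0,0],"grip": 8.5},{"travel": [0,0,2.5],"delta_rot": [0,0,0],"grip": 8.5},{"travel": [0,0,2],"delta_rot": [0,0,0],"grip": 8.5},{"travel": [0,0,0],"delta_rot": [0,0,0],"grip": 8.5},{"travel": [0,0,0],"delta_rot": [0,0,0],"grip": 8.5}]'

```text
t: 3.43
tcp_pos: [0.618, -0.3236, 0.1498]
orientation: [-0.002, 0.115, 0.993, 0.001]
contact_force: [0.9, -0.5, -0.5]
opening: 0.0849
```

```bash
cat >> h.py <<'E'
def fit(q):
    (c,r)=cv2.minEnclosingCircle((q[:,:2]*1000).astype(np.float32));return np.round(c,1),round(r,1)
E
python3 - <<'E'
from h import *
import pickle
s=telemetry.sense();print(s['t'],s['tcp_pos'],s['orientation'],s['q'])
f=grab_frame('wrist');save(f,'w2.png');W=cloud(f);pickle.dump((f,W),open('w2.pkl','wb'))
q=W[(np.hypot(W[...,0]-.62,W[...,1]+.325)<.045)&(W[...,2]>.028)&(W[...,2]<.045)]
print(fit(q),len(q),q.mean(0))
E
```

```text
3.4333 [ 0.6180429  -0.32358853  0.14975724] [-1.60013828e-03  1.15364467e-01  9.93321566e-01  8.63535489e-04] [-5.59306206e-01  2.85648772e-01  1.60322188e+00  1.95660784e-04
  1.25635380e+00 -1.89891918e+00]
(array([ 618.8, -322.9]), 27.9) 2856 [ 0.61773329 -0.32267163  0.03391593]
```

View pics/w2.png

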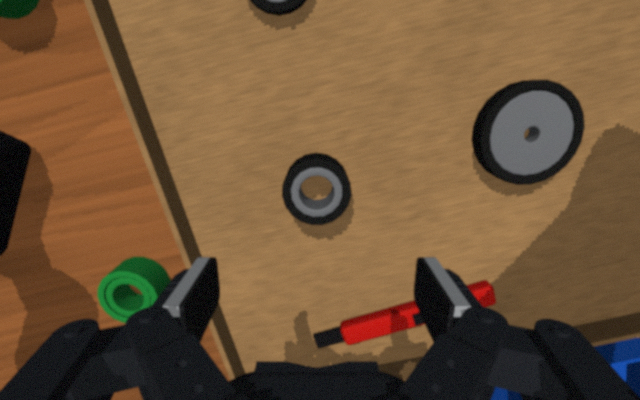

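```bash
python3 - <<'E'
from h import *
import pickle
f,W=pickle.load(open('w2.pkl','rb'))
t=np.array([.61804,-.32359,.14976])
from scipy.spatial.transform import Rotation as Ro
w,x,y,z=-1.6e-3,.115364,.993322,8.6e-4
R=Ro.from_quat([x,y,z,w]).as_matrix()
Q=(W-t)@R
for v in range(262,300,6):
    row=Q[v]; 
    ok=np.where(row[:,2]<.05)[0]
    l=ok[ok<320];r=ok[ok>320]
    if len(l) and len(r): print(v,l.max(),row[l.max()-2].round(4),r.min(),row[r.min()+2].round(4))
c=(np.array([.6188,-.3229,.034])-t)@R;print('wheel in tool',c)
E
```

```text
262 216 [ 0.0081 -0.0418 -0.0166] 417 [ 0.0081  0.0434 -0.0165]
268 217 [ 0.0049 -0.0419 -0.0158] 416 [ 0.0052  0.0432 -0.0165]
274 217 [ 0.0026 -0.0418 -0.0167] 416 [ 0.0025  0.0434 -0.0167]
280 218 [-0.0004 -0.0417 -0.0165] 415 [nan nan nan]
286 219 [-0.0034 -0.0416 -0.0164] 414 [-0.0037  0.0433 -0.016 ]
292 219 [-0.0061 -0.0418 -0.0168] 414 [-0.0054  0.043  -0.0178]
298 218 [-0.0077 -0.0417 -0.0188] 414 [-0.0075  0.0428 -0.0191]
wheel in tool [-0.00097256  0.00069077  0.1157584 ]
```

Emit:
step_arm --moves '[{"travel": [-0.1,-0.1,2],"delta_rot": [0,0,0],"grip": 8.5},{"travel": [0,0,3],"delta_rot": [0,0,0],"grip": 8.5},{"travel": [0,0,3],"delta_rot": [0,0,0],"grip": 8.5},{"travel": [0,0,3],"delta_rot": [0,0,0],"grip": 8.5},{"travel": [0,0,2],"delta_rot": [0,0,0],"grip": 8.5},{"travel": [0,0,1],"delta_rot": [0,0,0],"grip": 8.5},{"travel": [0,0,0.5],"delta_rot": [0,0,0],"grip": 8.5},{"travel": [0,0,0],"delta_rot": [0,0,0],"grip": 8.5},{"travel": [0,0,0],"delta_rot": [0,0,0],"grip": 8.5}]'

```text
t: 4.23
tcp_pos: [0.621, -0.3273, 0.0088]
orientation: [0.002, 0.116, 0.993, -0.001]
contact_force: [-0.3, -1.0, -0.1]
opening: 0.0851
```

```bash
python3 - <<'E'
from h import *
s=telemetry.sense();print(s['t'],s['tcp_pos'],s['orientation'],s['contact_force'])
f=grab_frame('wrist');save(f,'w3.png');W=cloud(f)
q=W[(np.hypot(W[...,0]-.62,W[...,1]+.325)<.034)&(W[...,2]>.030)&(W[...,2]<.040)]
print(fit(q),len(q))
E
```

```text
4.2333 [ 0.62097129 -0.32729988  0.00884556] [ 1.68018643e-03  1.15876282e-01  9.93261904e-01 -8.09101295e-04] [-0.25868213 -1.04005697 -0.14018501]
(array([ 618.5, -323. ]), 28.1) 10738
```

View pics/w3.png

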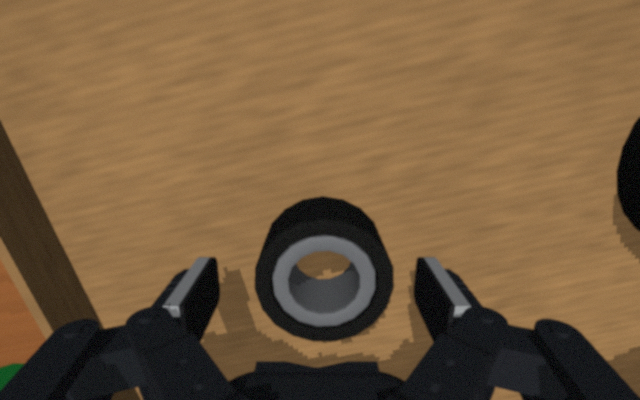

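Emit:
step_arm --moves '[{"travel": [0.3,0.3,0.3],"delta_rot": [0,0,0],"grip": 8.5},{"travel": [0,0,0.1],"delta_rot": [0,0,0],"grip": 8.5},{"travel": [0,0,0],"delta_rot": [0,0,0],"grip": 5.5},{"travel": [0,0,0],"delta_rot": [0,0,0],"grip": 5},{"travel": [0,0,0],"delta_rot": [0,0,0],"grip": 5},{"travel": [0,0,0],"delta_rot": [0,0,0],"grip": 5},{"travel": [0,0,0],"delta_rot": [0,0,0],"grip": 5},{"travel": [0,0,0],"delta_rot": [0,0,0],"grip": 5}]' --force 40

```text
t: 4.95
tcp_pos: [0.6175, -0.3234, 0.003]
orientation: [0.0, 0.116, 0.993, -0.0]
contact_force: [-0.7, -0.3, 3.5]
opening: 0.0555
```

```bash
python3 - <<'E'
from h import *
s=telemetry.sense();print(s['t'],s['tcp_pos'],s['orientation'],s['contact_force'],s['opening'])
f=grab_frame('wrist');save(f,'w4.png');W=cloud(f)
q=W[(np.hypot(W[...,0]-.62,W[...,1]+.325)<.034)&(W[...,2]>.030)&(W[...,2]<.040)]
print(fit(q),len(q))
E
```

```text
4.95 [ 0.61752049 -0.32343518  0.00298196] [ 4.39323499e-04  1.16176480e-01  9.93228466e-01 -2.17492456e-04] [-0.73470823 -0.34512362  3.46941697] 0.0554730825205386
(array([ 615.9, -324. ]), 32.6) 12265
```

View pics/w4.png

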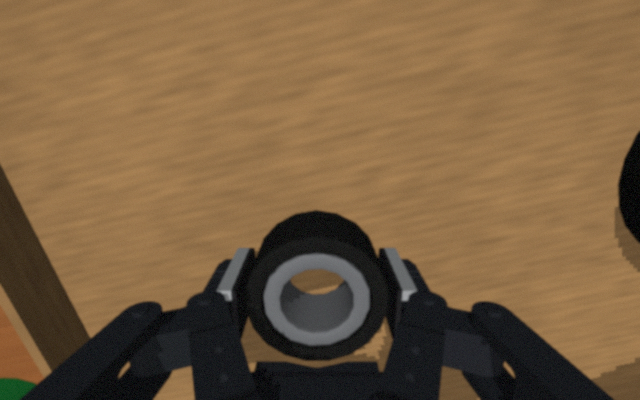

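Emit:
step_arm --moves '[{"travel": [0,0,-1],"delta_rot": [0,0,0],"grip": 5},{"travel": [0,0,-2.5],"delta_rot": [0,0,0],"grip": 5},{"travel": [0,0,-3.5],"delta_rot": [0,0,0],"grip": 5},{"travel": [0,0,-3.5],"delta_rot": [0,0,0],"grip": 5},{"travel": [0,0,-3],"delta_rot": [0,0,0],"grip": 5},{"travel": [0,0,-2],"delta_rot": [0,0,0],"grip": 5},{"travel": [0,0,0],"delta_rot": [0,0,0],"grip": 5},{"travel": [0,0,0],"delta_rot": [0,0,0],"grip": 5}]'

```text
t: 5.67
tcp_pos: [0.6176, -0.3234, 0.159]
orientation: [0.001, 0.116, 0.993, -0.001]
contact_force: [0.2, 0.3, -1.2]
opening: 0.0557
```

```bash
python3 - <<'E'
from h import *
import pickle
from scipy.spatial.transform import Rotation as Ro
s=telemetry.sense();print(s['t'],s['tcp_pos'],s['orientation'],s['contact_force'],s['opening'])
o=s['orientation'];R=Ro.from_quat([o[1],o[2],o[3],o[0]]).as_matrix();t=s['tcp_pos']
f=grab_frame('wrist');save(f,'w5.png');W=cloud(f);pickle.dump((f,W,t,R),open('w5.pkl','wb'))
rs=models.regions_of(f,'wheel_center')
for r in rs: print(r['p'],r['box'])
p=W[rs[0]['mask']];p=p[~np.isnan(p).any(1)];Q=(p-t)@R
print(np.percentile(Q,[1,50,99],axis=0).round(4))
top=Q[Q[:,2]<np.percentile(Q[:,2],2)+.004];print(fit(top),top[:,2].mean())
f=grab_frame('scene');save(f,'s5.png')
# bore via gray colour
E
```

```text
5.6667 [ 0.61764436 -0.32340581  0.15897131] [ 1.24590060e-03  1.16150873e-01  9.93230641e-01 -5.63016222e-04] [ 0.24623508  0.29710784 -1.18302991] 0.05566396677109468
0.81 [247.2, 207.4, 141.0, 154.7]
0.68 [101.0, 253.1, 75.7, 61.3]
[[-0.0263 -0.0247 -0.0326]
 [ 0.0016  0.0006 -0.0305]
 [ 0.0262  0.0263 -0.0048]]
(array([-1.3,  0.6]), 28.2) -0.030986504449269748
```

View pics/w5.png

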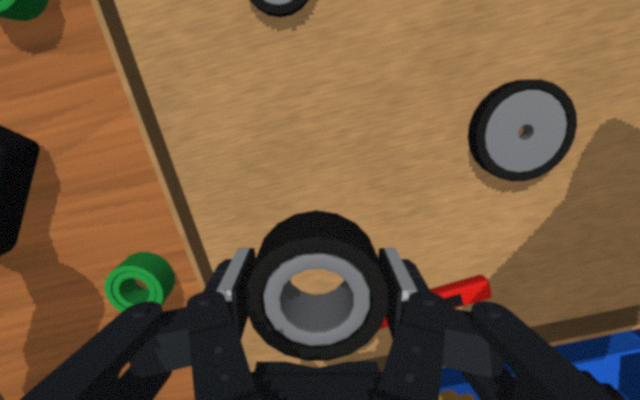

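View pics/s5.png

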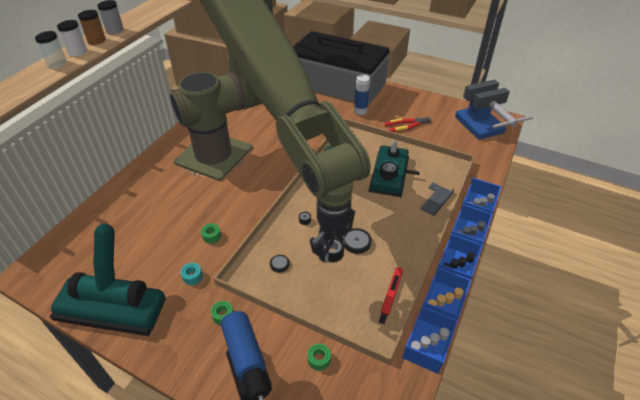

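Emit:
step_arm --moves '[{"travel": [0.6,2.0,0],"delta_rot": [0,0,0],"grip": 5},{"travel": [1.2,3.8,0],"delta_rot": [0,0,0],"grip": 5},{"travel": [1.2,3.8,0],"delta_rot": [0,0,0],"grip": 5},{"travel": [1.2,3.8,0],"delta_rot": [0,0,0],"grip": 5},{"travel": [1.2,3.8,0],"delta_rot": [0,0,0],"grip": 5},{"travel": [1.2,3.8,0],"delta_rot": [0,0,0],"grip": 5},{"travel": [1.2,3.8,0],"delta_rot": [0,0,0],"grip": 5},{"travel": [1.2,3.8,0],"delta_rot": [0,0,0],"grip": 5},{"travel": [1.2,3.8,0],"delta_rot": [0,0,0],"grip": 5},{"travel": [1.2,3.8,0],"delta_rot": [0,0,0],"grip": 5},{"travel": [1.2,3.8,0],"delta_rot": [0,0,0],"grip": 5},{"travel": [1.2,3.8,0],"delta_rot": [0,0,0],"grip": 5}]'

```text
t: 6.82
tcp_pos: [0.5821, 0.1366, 0.1548]
orientation: [-0.002, 0.116, 0.993, -0.001]
contact_force: [0.7, -0.6, -1.0]
opening: 0.0557
```

Emit:
step_arm --moves '[{"travel": [1.2,3.8,0],"delta_rot": [0,0,0],"grip": 5},{"travel": [1.1,3.6,0],"delta_rot": [0,0,0],"grip": 5},{"travel": [0.6,2.5,0],"delta_rot": [0,0,0],"grip": 5},{"travel": [0,0,0],"delta_rot": [0,0,0],"grip": 5},{"travel": [0,0,0],"delta_rot": [0,0,0],"grip": 5}]'

```text
t: 7.23
tcp_pos: [0.5771, 0.2388, 0.1548]
orientation: [-0.002, 0.115, 0.993, -0.001]
contact_force: [0.8, -1.2, -1.1]
opening: 0.0558
```

```bash
cat > look.py <<'E'
from h import *
import pickle,sys
from scipy.spatial.transform import Rotation as Ro
n=sys.argv[1]
s=telemetry.sense();print(s['t'],s['tcp_pos'],s['orientation'],s['contact_force'],s['opening'])
o=s['orientation'];R=Ro.from_quat([o[1],o[2],o[3],o[0]]).as_matrix();t=s['tcp_pos']
f=grab_frame('wrist');save(f,n+'.png');W=cloud(f);pickle.dump((f,W,t,R),open(n+'.pkl','wb'))
q=W[(np.hypot(W[...,0]-.580,W[...,1]-.238)<.02)&(W[...,2]>.05)&(W[...,2]<.105)]
if len(q): print('axle seen',len(q),fit(q),q.min(0),q.max(0))
q=W[(np.hypot(W[...,0]-.606,W[...,1]-.121)<.04)&(W[...,2]>.075)&(W[...,2]<.09)];print('fitted',len(q),fit(q) if len(q)>5 else 0)
d=np.array([.5788,.2380])-t[:2];print('delta tool',(R.T@np.r_[d,0]).round(4))
E
python3 look.py w6
```

```text
7.2333 [0.57707689 0.23878725 0.15483893] [-0.0018024   0.11478517  0.99338817 -0.0010249 ] [ 0.77536281 -1.17133806 -1.12973138] 0.055817118117736875
axle seen 1620 (array([579.8, 238.3]), 19.8) [0.56006955 0.2185885  0.05004678] [0.59288454 0.25790718 0.09286649]
fitted 3467 (array([605. , 121.3]), 27.9)
delta tool [-0.0019 -0.0004 -0.    ]
```

View pics/w6.png

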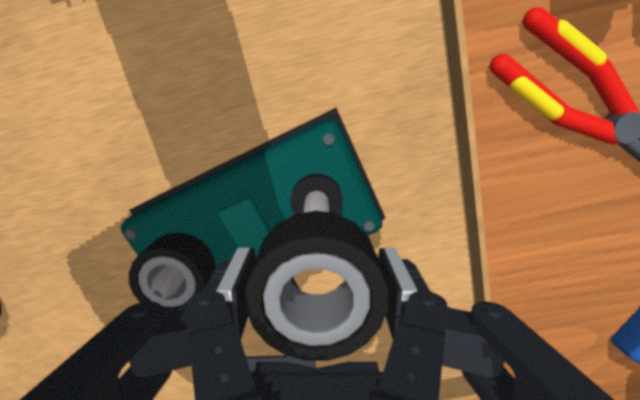

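Emit:
step_arm --moves '[{"travel": [-0.2,0,1.5],"delta_rot": [0,0,0],"grip": 5},{"travel": [0,0,2],"delta_rot": [0,0,0],"grip": 5},{"travel": [0,0,1],"delta_rot": [0,0,0],"grip": 5},{"travel": [0,0,0],"delta_rot": [0,0,0],"grip": 5},{"travel": [0,0,0],"delta_rot": [0,0,0],"grip": 5}]'

```text
t: 7.7
tcp_pos: [0.5797, 0.2362, 0.1106]
orientation: [-0.001, 0.117, 0.993, -0.001]
contact_force: [0.5, -0.6, -0.0]
opening: 0.0555
```

```bash
python3 look.py w7
```

```text
7.7 [0.5797267  0.23616895 0.11057639] [-1.44299714e-03  1.16872010e-01  9.93145712e-01 -6.67275208e-04] [ 0.5119515  -0.55034111 -0.01561847] 0.05552513772787658
axle seen 1276 (array([578.6, 238.9]), 19.5) [0.56024597 0.21988296 0.05003696] [0.58522159 0.25794937 0.06463077]
fitted 3013 (array([604.8, 121.9]), 28.3)
delta tool [0.0013 0.0016 0.    ]
```

View pics/w7.png

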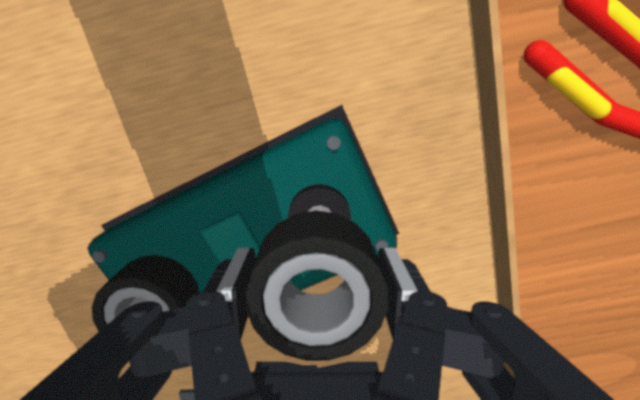

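Emit:
step_arm --moves '[{"travel": [0.1,0.15,0.5],"delta_rot": [0,0,0],"grip": 5},{"travel": [0,0,0.7],"delta_rot": [0,0,0],"grip": 5},{"travel": [0,0,0.7],"delta_rot": [0,0,0],"grip": 5},{"travel": [0,0,0.5],"delta_rot": [0,0,0],"grip": 5},{"travel": [0,0,0],"delta_rot": [0,0,0],"grip": 5}]'

```text
t: 8.17
tcp_pos: [0.5787, 0.2389, 0.0864]
orientation: [-0.001, 0.116, 0.993, -0.001]
contact_force: [-0.3, -0.2, -0.1]
opening: 0.0552
```

```bash
python3 look.py w8
```

```text
8.1667 [0.5786998  0.23888158 0.08640272] [-1.35634633e-03  1.16074980e-01  9.93239346e-01 -6.01461970e-04] [-0.30511516 -0.23745018 -0.08356079] 0.055249324040437586
axle seen 1844 (array([577.1, 238.8]), 18.2) [0.56007851 0.2237254  0.05011594] [0.59529185 0.256203   0.10498447]
fitted 2324 (array([599.2, 118.9]), 25.9)
delta tool [-0.0003 -0.0008  0.    ]
```

View pics/w8.png

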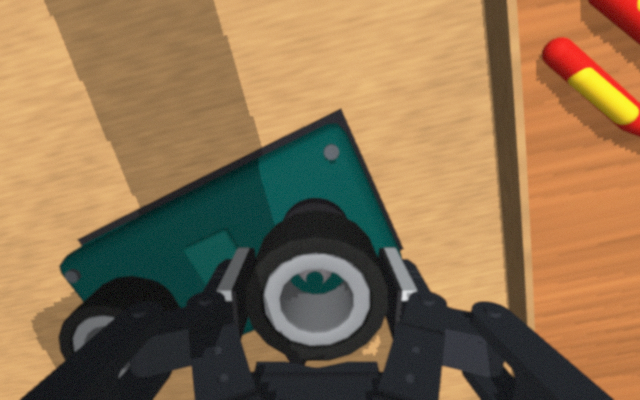

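Emit:
step_arm --moves '[{"travel": [0,0,0.5],"delta_rot": [0,0,0],"grip": 5},{"travel": [0,0,0.5],"delta_rot": [0,0,0],"grip": 5},{"travel": [0,0,0.5],"delta_rot": [0,0,0],"grip": 5},{"travel": [0,0,0.5],"delta_rot": [0,0,0],"grip": 5},{"travel": [0,0,0.5],"delta_rot": [0,0,0],"grip": 5},{"travel": [0,0,0],"delta_rot": [0,0,0],"grip": 5}]'

```text
t: 8.72
tcp_pos: [0.5789, 0.2388, 0.0616]
orientation: [-0.001, 0.116, 0.993, -0.001]
contact_force: [-0.3, 1.1, -0.6]
opening: 0.0556
```

```bash
python3 look.py w9
```

```text
8.7167 [0.578877   0.23883542 0.0615997 ] [-1.19813641e-03  1.16143485e-01  9.93231579e-01 -5.33755692e-04] [-0.33574738  1.0744086  -0.57635984] 0.05558328091321884
axle seen 7318 (array([580., 238.]), 20.0) [0.56003526 0.21803053 0.0536263 ] [0.59996411 0.25796951 0.10064871]
fitted 2474 (array([601.1, 121.2]), 27.6)
delta tool [-0.0001 -0.0008  0.    ]
```

View pics/w9.png

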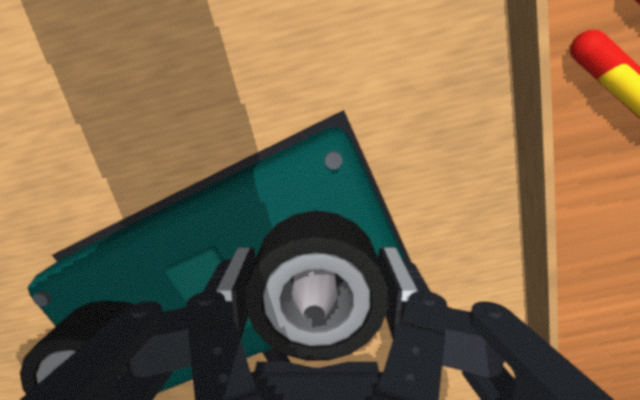

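Emit:
step_arm --moves '[{"travel": [0,0,0.3],"delta_rot": [0,0,0],"grip": 5},{"travel": [0,0,0.3],"delta_rot": [0,0,0],"grip": 5},{"travel": [0,0,0.1],"delta_rot": [0,0,0],"grip": 5},{"travel": [0,0,0.05],"delta_rot": [0,0,0],"grip": 5},{"travel": [0,0,0],"delta_rot": [0,0,0],"grip": 5}]'

```text
t: 9.18
tcp_pos: [0.5798, 0.2391, 0.0557]
orientation: [-0.0, 0.116, 0.993, -0.0]
contact_force: [-1.3, 0.0, -0.7]
opening: 0.0561
```

Emit:
step_arm --moves '[{"travel": [0,0,0.05],"delta_rot": [0,0,0],"grip": 5},{"travel": [0,0,0],"delta_rot": [0,0,0],"grip": 5}]'

```text
t: 9.35
tcp_pos: [0.5799, 0.2392, 0.0554]
orientation: [0.0, 0.116, 0.993, 0.0]
contact_force: [0.6, 0.6, -1.9]
opening: 0.0558
```

Emit:
step_arm --moves '[{"travel": [0,0,0.1],"delta_rot": [0,0,0],"grip": 5},{"travel": [0,0,0.1],"delta_rot": [0,0,0],"grip": 5},{"travel": [0,0,0],"delta_rot": [0,0,0],"grip": 5}]'

```text
t: 9.6
tcp_pos: [0.5797, 0.2391, 0.0531]
orientation: [-0.0, 0.116, 0.993, -0.0]
contact_force: [0.6, 0.2, -1.5]
opening: 0.0558
```

Emit:
step_arm --moves '[{"travel": [0,0,0.1],"delta_rot": [0,0,0],"grip": 5},{"travel": [0,0,0],"delta_rot": [0,0,0],"grip": 5}]'

```text
t: 9.77
tcp_pos: [0.5799, 0.2392, 0.053]
orientation: [-0.0, 0.116, 0.993, -0.0]
contact_force: [-1.7, -0.8, 3.8]
opening: 0.0559
```

Emit:
step_arm --moves '[{"travel": [0,0,0],"delta_rot": [0,0,0],"grip": 5.9},{"travel": [0,0,0],"delta_rot": [0,0,0],"grip": 6.5},{"travel": [0,0,0],"delta_rot": [0,0,0],"grip": 7.5},{"travel": [0,0,0],"delta_rot": [0,0,0],"grip": 8.0},{"travel": [0,0,0],"delta_rot": [0,0,0],"grip": 8.0},{"travel": [0,0,0],"delta_rot": [0,0,0],"grip": 8.0}]'

```text
t: 10.27
tcp_pos: [0.5798, 0.2391, 0.0522]
orientation: [-0.0, 0.116, 0.993, -0.0]
contact_force: [0.9, 0.2, -0.9]
opening: 0.0799
```

```bash
python3 look.py w10
```

```text
10.2667 [0.57984304 0.23913896 0.05224267] [-2.06562997e-05  1.16152746e-01  9.93231362e-01 -1.07677009e-05] [ 0.85784076  0.2321275  -0.8798421 ] 0.07985104465530372
axle seen 7419 (array([580., 238.]), 20.0) [0.56011771 0.21804789 0.05366527] [0.59995501 0.25797041 0.10043302]
fitted 1107 (array([603.2, 122.9]), 27.6)
delta tool [ 0.0008 -0.0013  0.    ]
```

View pics/w10.png

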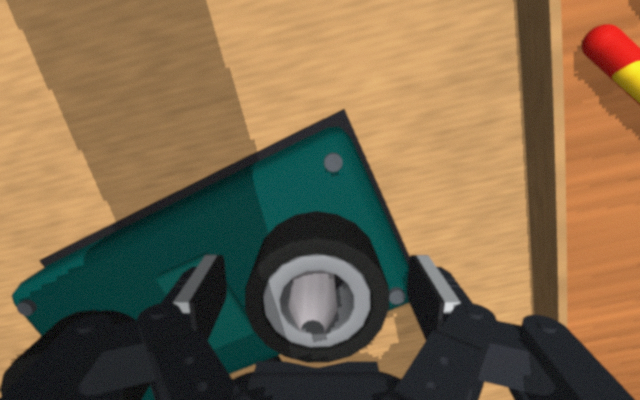

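Released, with the wheel (centre about 318,300) round the axle and both pads clear. Retreating straight up.

Emit:
step_arm --moves '[{"travel": [0,0,-0.5],"delta_rot": [0,0,0],"grip": 8.0},{"travel": [0,0,-1.5],"delta_rot": [0,0,0],"grip": 8.0},{"travel": [0,0,-2.5],"delta_rot": [0,0,0],"grip": 8.0},{"travel": [0,0,-3],"delta_rot": [0,0,0],"grip": 8.0},{"travel": [0,0,-3],"delta_rot": [0,0,0],"grip": 8.0},{"travel": [0,0,-3],"delta_rot": [0,0,0],"grip": 8.0},{"travel": [0,0,-2],"delta_rot": [0,0,0],"grip": 8.0},{"travel": [0,0,0],"delta_rot": [0,0,0],"grip": 8.0},{"travel": [0,0,0],"delta_rot": [0,0,0],"grip": 8.0}]'

```text
t: 11.07
tcp_pos: [0.5807, 0.2394, 0.2095]
orientation: [0.002, 0.116, 0.993, 0.001]
contact_force: [0.1, -0.3, -0.1]
opening: 0.0797
```

```bash
python3 look.py w11; python3 - <<'E'
import pickle,numpy as np
f,W,t,R=pickle.load(open('w11.pkl','rb'))
for n,c in(('new',(.580,.238)),('fit',(.606,.121))):
    r=np.hypot(W[...,0]-c[0],W[...,1]-c[1]);q=W[(r<.026)&(r>.016)&(W[...,2]>.07)]
    A=np.c_[q[:,:2]-c,np.ones(len(q))];s=np.linalg.lstsq(A,q[:,2],rcond=None)[0];print(n,len(q),'tilt,z',s.round(4))
    q=W[(r<.02)&(W[...,2]>.09)];print('tip zmax',q[:,2].max())
E
```

```text
11.0667 [0.58072309 0.23944577 0.20947543] [1.78053748e-03 1.16136483e-01 9.93231353e-01 7.91927995e-04] [ 0.08046203 -0.28063019 -0.12194746] 0.07970740003191876
axle seen 1771 (array([580., 238.]), 20.0) [0.5601027  0.21805432 0.05258674] [0.59978555 0.25787212 0.10094332]
fitted 2428 (array([606.2, 121.2]), 28.5)
delta tool [ 0.0015 -0.0019 -0.    ]
new 4533 tilt,z [-4.1482  1.2923  0.1681]
tip zmax 0.29533406508048893
fit 1316 tilt,z [-0.0053 -0.0007  0.0843]
tip zmax 0.1001510205579903
```

View pics/w11.png

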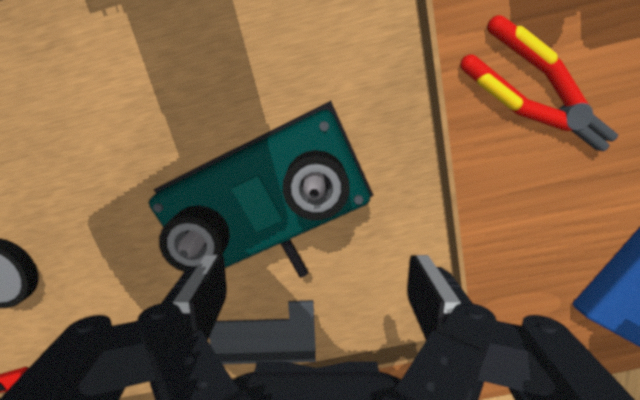

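```bash
python3 - <<'E'
import pickle,numpy as np
f,W,t,R=pickle.load(open('w11.pkl','rb'))
for n,c in(('new',(.580,.238)),('fit',(.606,.121))):
    r=np.hypot(W[...,0]-c[0],W[...,1]-c[1]);q=W[(r<.026)&(r>.016)&(W[...,2]>.07)&(W[...,2]<.1)]
    A=np.c_[q[:,:2]-c,np.ones(len(q))];s=np.linalg.lstsq(A,q[:,2],rcond=None)[0];print(n,len(q),'tilt,z',s.round(4),np.median(q[:,2]))
from bench import bot
print(bot.job_done())
E
```

```text
new 1976 tilt,z [ 0.005  -0.0059  0.0837] 0.08409460223284806
fit 1316 tilt,z [-0.0053 -0.0007  0.0843] 0.0843386549155879
the job is handed in; nothing more can be done
None
```

The twin wheel is on the bare axle and sitting home on the boss. I handed the job in at about 11 s of the 38 s allowed. I picked it from the tray by its black tyre, grey hub and wide bore. I held it down the axle until it touched the boss with a light push of about 4 N, then let go and moved the arm clear.

- **Height and level:** in the last wrist picture the new wheel's top face is at 84 mm and the fitted twin's is also at 84 mm. The new wheel shows no measurable tilt.
- **Arm clear:** the gripper was open and clear above the wheel at hand-in, with no contact force.
- **Disagreements:** the scene and top cameras placed the wheel and axle about 4–5 mm away in y from where the wrist camera did. I followed the wrist camera, and it matched where the wheel actually sat in the grip. My first tilt check of the new wheel gave a nonsense result because it included points from the gripper, so I repeated it without them.

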